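Shift the twin-spindle paint mixer into slow gear for the pot

ROBOT

A 6-joint arm with a two-finger parallel gripper is mounted at the origin on the work surface. World frame = base frame: x ahead of the robot, y to its left, z up, the work surface at z = 0. Lengths are in mm, angles in rad, forces in N, time in s.
With the tool pointing down it reaches from about 275 to 825 mm from the base axis. Payload 5.2 kg.
Tool frame: the origin (TCP) lies midway between the tips of the shut fingers; the grasp point (between the pads) lies 19 mm behind it; z points along the fingers, x is the direction in which the jaws open and shut, and the axes are right-handed (so a half turn about z gives the same grasp; the last joint's range is limited). The gripper opens to 93 mm and grips with 3 to 60 N. Pads are 15 mm wide; open, the fingers measure 128 mm over their backs; the gripper's body (75 mm by 188 mm) begins 65 mm behind the grasp point.
Start: joints at [0.961, 0.259, 1.535, -0, 1.348, -0.203], TCP at [217.599, 505.129, 218.653] pointing down, gripper open.
Joint ranges: [-3.14, 3.14], [-0.91, 2.08], [0.19, 2.58], [-1.22, 4.36], [0.22, 2.71], [-3.12, 3.12]. Speed limits (rad/s): [2.57, 2.57, 3.14, 3.14, 3.14, 3.14].

INTERFACE

Orientations are given as a rotation vector (axis times angle).
In Python, from station import bot, grip, inverse_kinematics, optics, ticket, telemetry gives the robot as it stands. Calls block until the motion is done:
- bot.reach(position, orientation): joint-space move of the TCP to a pose.
- bot.servo_line(position, rot=None, max_speed=150): straight line of the TCP; rot=None keeps the orientation; max_speed is the mean speed in mm/s.
- bot.move_joints(angles): joint-space move.
- grip(opening): opening from 0.0 (shut) to 1.0 (fully open); the grip force is fixed at half the most; returns when the fingers have stopped.
- bot.hold(seconds).
- inverse_kinematics(position, orientation): joint angles nearest the present ones, or None.
- optics.grab_frame(name): name is "side" or "top"; returns a dict with "image" (384x512x3 uint8, red, green, blue), "range_z" (384x512 float32, mm along the optical axis (not along the pixel's ray), 0 where there is no reading), "camera_matrix" (3x3 intrinsics, pixels), "R" (3x3) and "t" (3): a world point X has camera coordinates R X + t. Camera axes: x right, y down, z forward; pixel columns grow to the right and rows downward; lengths in mm; the calibration is good to about 2 mm. A picture is of the moment at which its call begins.
A pose or a line that the arm cannot do raises bot.PlanningError and nothing moves.
- ticket.sign_off(): hands the job in, once; it reports no verdict.
Readings, each from a call of its own:
- telemetry.current_time(): time.
- telemetry.current_joint_positions(): joint angles.
- telemetry.current_joint_velocities(): joint speeds.
- telemetry.current_joint_torque(): joint torques, N m.
- telemetry.current_tool_pos(): TCP position.
- telemetry.current_eef_rot(): TCP orientation.
- telemetry.current_contact_force(): force on the tool from outside, world axes, zero at the start.
- telemetry.current_wrist_torque(): the same for the moment, N m.
- telemetry.current_grip_width(): opening from 0.0 (shut) to 1.0 (fully open).
Only numpy, scipy, OpenCV 4.12 (cv2) and the standard library are available. Lean on these libraries where they do the work, as an engineer would, in place of code of your own. Each camera call takes 0.05 s, during which the arm holds its last target. There are 200 camera calls.

TASK

One of the bench mixer's two spindles has the open mixing pot under it; the gear lever stands in the park notch in the middle of its gate. Using the fingers only to push, and never taking the lever between them, push the lever out of park towards the operator's side (away from the motor), across the gate to the side where the pot stands, and fully home into that side's slow slot, the one at the motor end. Enter no other slot, do not force the lever against the gate, leave everything else standing and lying as it is, and finish clear of the mixer.

Things in the scene. Friction and masses are not known exactly. Their poses are not given: they have to be found in the camera images.
- mixer: Twin-spindle bench mixer, fixed; base 270 x 560 mm (top at 21 mm), gearbox in its middle 204 x 204 mm and a 60 mm wide drive arm to each side, tops 178 mm above the table; spindles at y = +200 and -200 mm; motor behind to x = 267 mm, 176 mm high. Origin on the table under the gate's centre; +x to the motor, -x to the operator, +y the operator's left. The lever's limb on each side drives that side's spindle.
- gate (a point): Centre of the gate plate's top, 214 mm above the table, axes as the mixer's; the plate is 90 mm (x) by 120 mm (y). A cross channel runs along y; at each end a limb along x, +x (motor end) the slow slot, -x the fast slot; in the middle a +x slot only, park. Knob x, y in mm: park (38, 0); channel x = 0, y -57 to 57; slow (38, 53) and (38, -53); fast (-38, 53) and (-38, -53). Play at the knob about 4 mm each way.
- knob (a point): Centre of the lever's black ball knob, 36 mm in diameter: 290 mm above the table when the lever is upright, up to 15 mm lower when it leans; z runs up along the lever. The shank below is 12 mm thick (20 mm collar right under the knob). Nothing else stands near it above the gate plate, so closed fingers can be let down beside it.
- selector: The gear lever (shank and knob), tilting both ways about a pivot 135 mm above the table, 155 mm below the knob's centre. Origin at the pivot, z up along the lever. Stiff: it stays where it is left; about 2 to 4 N at the knob moves it. The gate's walls stop it at the ends of slots and channel.
- pot: Open steel mixing pot, 140 mm in diameter and 90 mm high, standing loose on the mixer's base plate under one of the two spindles (the stirrer hangs into it). Origin at the centre of its underside. Its side (+y or -y of the mixer) decides the slot.
- lid: The pot's steel lid, a disc 144 mm in diameter with a small knob, 28 mm high, lying loose under the other spindle. Origin at the centre of its underside.
- pigment: Pigment jar, 48 mm in diameter, 62 mm high, standing loose on the mixer's left (+y) drive arm. Origin at the centre of its underside.
- knife: Palette knife, about 200 mm long, lying loose on the gearbox lid along its operator's edge, 16 mm thick. Origin under its middle.
- brush: Flat brush, about 190 mm long, lying loose on the mixer's base plate along its operator's edge. Origin under its middle.
- squeeze: White squeeze bottle, 60 mm in diameter, 165 mm high, on the table left of the mixer. Origin at the centre of its underside.
- tub: White tub with lid, 104 mm in diameter, 120 mm high, on the table right of the mixer. Origin at the centre of its underside.
- tin: Small open aluminium cup, 44 mm in diameter, 45 mm high, standing loose on the mixer's right (-y) drive arm. Origin at the centre of its underside.
Not all that is in view belongs to the job. There is more than one size of the pot; the one meant has the size given above.

How it is judged:
By the outcome, as a careful person would: the job done as asked, in the order asked, and still so for the second after the job is handed in, with the robot touching nothing.
It also fails if it takes over 54 s, if anything falls off the work surface, if the arm or the gripper's body presses on something with over 40 N, if the wrist force passes 120 N, or if a joint passes its speed limit or range.

## Working session

There is one attempt and no reset: what is moved stays moved. The work goes in short steps, each a Python script; the robot and the scene stay as the last script left them, time stands still between calls to the robot, and variables do not carry over. Pictures are saved under pics/ and viewed, on a budget of 10 in all, crops included, one or two more only if the job needs it, and the job is handed in when it is done.

```bash
mkdir -p pics; ls; python3 - <<'E'
from station import *
import cv2,numpy as np
for n in("top","side"):
    f=optics.grab_frame(n)
    np.savez(f"{n}0.npz",**f)
    cv2.imwrite(f"pics/{n}0.png",cv2.resize(f["image"][:,:,::-1],(768,576)))
    print(n,f["camera_matrix"].tolist(),(-f["R"].T@f["t"]).round(),f["R"].round(2).tolist())
print(telemetry.current_time(),telemetry.current_eef_rot())
E
```

```text
pics
top [[353.08703847138776, 0.0, 253.38371571969668], [0.0, 353.08703847138776, 184.54743686064992], [0.0, 0.0, 1.0]] [ 265.   16. 1254.] [[0.01, -1.0, 0.02], [-0.99, -0.01, -0.16], [0.16, -0.01, -0.99]]
side [[482.5568366140855, 0.0, 257.1106187600716], [0.0, 482.5568366140855, 191.04306912730743], [0.0, 0.0, 1.0]] [ 296. -999. 1159.] [[0.99, -0.12, -0.01], [-0.09, -0.69, -0.72], [0.08, 0.72, -0.69]]
0.1 [ 2.62393557e+00  1.72654335e+00 -2.38026917e-03]
```

View pics/top0.png

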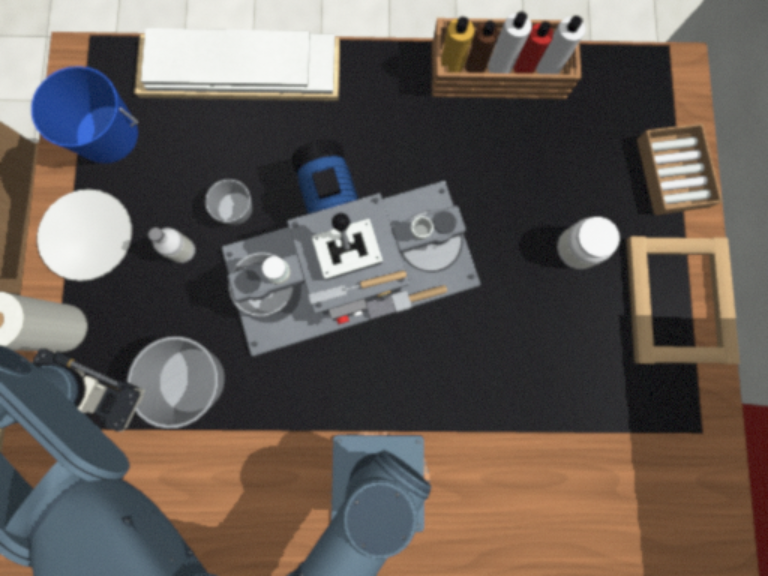

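View pics/side0.png

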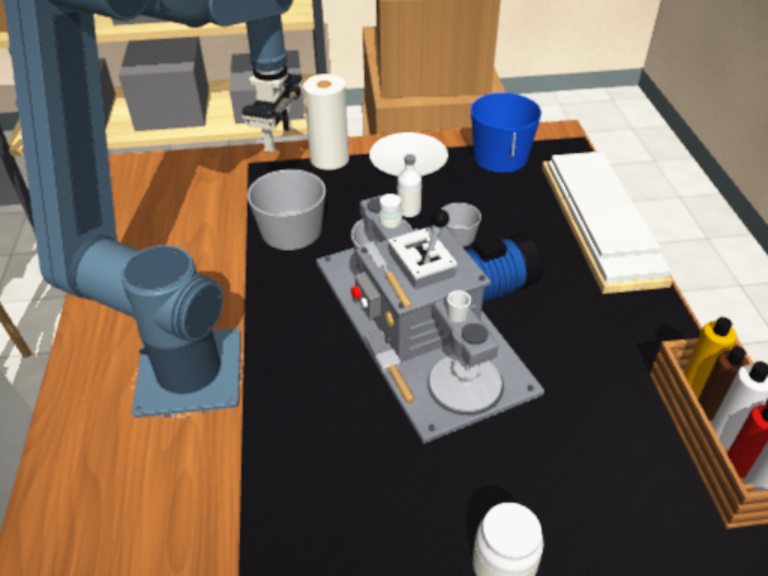

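Top view: the mixer is yawed about +15°, with the motor at (325,175), gate at (347,248), and knob at (341,221) in park. The pot is at (262,285), on the left (+y), and the lid at (430,245), on the right. The side view agrees: a flat lid at (466,382) on the near −y side. Next I'll fit the gate plate and knob.

```bash
cat > loc.py <<'E'
import numpy as np,cv2
from scipy.optimize import least_squares
def cloud(f):
    Z=f["range_z"].astype(float);v,u=np.indices(Z.shape);K=f["camera_matrix"]
    P=np.stack([(u-K[0,2])/K[0,0]*Z,(v-K[1,2])/K[1,1]*Z,Z],-1)-f["t"]
    return P@f["R"],Z>0
def knob(f):
    P,ok=cloud(f)
    m=ok&(P[...,2]>255)&(np.hypot(P[...,0]-465,P[...,1]-52)<110)&(f["image"].max(-1)<110)
    p=P[m]
    if len(p)<10:return None,len(p)
    r=least_squares(lambda c:np.linalg.norm(p-c,axis=1)-18,p.mean(0)-[0,0,8],loss="soft_l1")
    return r.x,len(p)
def plate(f):
    P,ok=cloud(f);I=f["image"].astype(int)
    m=ok&(abs(P[...,2]-214)<9)&(I.min(-1)>140)&(np.ptp(I,axis=-1)<40)&(np.hypot(P[...,0]-440,P[...,1]-45)<130)
    n,l,s,_=cv2.connectedComponentsWithStats(m.astype(np.uint8))
    m=l==1+np.argmax(s[1:,4]);p=P[m]
    (c,wh,a)=cv2.minAreaRect(p[:,:2].astype(np.float32))
    return c,wh,a,p[:,2].mean(),len(p)
E
python3 - <<'E'
from loc import *
for n in("top","side"):
    f=dict(np.load(n+"0.npz"));print(n,plate(f),knob(f))
    P,ok=cloud(f)
    for (u,v) in {"top":[(347,248),(341,221),(262,285),(240,300),(430,245),(440,262),(325,175)],"side":[(440,218),(466,382),(425,255)]}[n]:
        print(u,v,P[int(v/1.5),int(u/1.5)].round())
E
```

```text
top ((491.8522644042969, 69.33146667480469), (91.4423599243164, 119.69676208496094), 17.6216983795166, np.float64(213.98527139221952), 834) (array([525.82500118,  78.46288741, 286.17911336]), 123)
347 248 [497.  71. 189.]
341 221 [523.  77. 302.]
262 285 [419. 244. 180.]
240 300 [389. 289. 167.]
430 245 [ 533. -112.   67.]
440 262 [ 502. -141.   29.]
325 175 [659. 122. 175.]
side ((494.0642395019531, 67.95108032226562), (93.57292175292969, 125.61038970947266), 17.749744415283203, np.float64(212.612338570939), 691) (array([528.17106122,  77.34554434, 284.98550161]), 112)
440 218 [525.  68. 295.]
466 382 [ 551. -128.   38.]
425 255 [505.  99. 175.]
```

Both cameras agree: gate centre about (493, 68.6), yaw 17.7°, and the knob about 2 mm from its nominal park position. The target is slow (+38, +53). First push: shut the fingers, let them down on the motor side, and push towards the operator with force monitoring.

```bash
cat > h.py <<'E'
from station import *
from loc import *
from scipy.spatial.transform import Rotation as Ro
C=np.array([492.9,68.6]);A=np.radians(17.68)
M=np.array([[np.cos(A),-np.sin(A)],[np.sin(A),np.cos(A)]])
W=lambda x,y,z:np.r_[C+M@[x,y],z].tolist()
def rot(s):  # tool down, tool x along mixer +-y
    x=s*np.r_[M[:,1],0];z=np.array([0,0,-1.]);return Ro.from_matrix(np.c_[x,np.cross(z,x),z]).as_rotvec()
def local(p): return (M.T@(np.asarray(p)[:2]-C)).round(1)
def force(): return np.r_[M.T@np.array(telemetry.current_contact_force())[:2],telemetry.current_contact_force()[2]].round(1)
def push(a,b,z,step=3,lim=8,speed=40):
    a,b=np.array(a,float),np.array(b,float);n=max(1,int(np.ceil(np.linalg.norm(b-a)/step)));f0=force()
    for i in range(1,n+1):
        q=a+(b-a)*i/n;bot.servo_line(W(*q,z),max_speed=speed);f=force()-f0
        print(q.round(1),f.round(1),end=" | ")
        if np.linalg.norm(f[:2])>lim: print("STOP");return q
    print();return q
def look():
    for n,c in(("top",[491.85,69.33]),("side",[494.06,67.95])):
        f=optics.grab_frame(n);k,m=knob(f)
        print(n,m,None if k is None else ((M.T@(k[:2]-c)).round(1),k[2].round(1)))
    print("t",telemetry.current_time(),"tcp",local(telemetry.current_tool_pos()),telemetry.current_tool_pos()[2],force())
E
python3 - <<'E'
from h import *
look()
q0=np.array(telemetry.current_joint_positions())
sol={s:inverse_kinematics(W(78,0,380),rot(s)) for s in(1,-1)}
print(sol)
s=min((s for s in sol if sol[s] is not None),key=lambda s:np.abs(np.array(sol[s])-q0).max());print(s)
grip(0.0)
p=telemetry.current_tool_pos();bot.servo_line([p[0],p[1],400],max_speed=250)
bot.reach(W(78,0,380),rot(s)); 
bot.servo_line(W(78,0,264),max_speed=120); print(force())
push((78,0),(60,0),264)
look()
f=optics.grab_frame("side");cv2.imwrite("pics/s1.png",cv2.resize(f["image"][70:250,190:430,::-1],None,fx=3,fy=3))
E
```

```text
top 121 (array([35.3, -1.7]), np.float64(285.7))
side 114 (array([35.6, -1.4]), np.float64(285.0))
t 0.2 tcp [-130.   499.3] 218.13189567271368 [0.8 0.5 0.5]
{1: array([-3.27284533e-02,  2.53123095e-01,  1.15915420e+00, -4.44089210e-16,
        1.72931535e+00, -1.91209899e+00]), -1: array([-3.27284533e-02,  2.53123095e-01,  1.15915420e+00, -4.44089210e-16,
        1.72931535e+00,  1.22949366e+00])}
-1
[ 0.9  0.2 -0.2]
[75.  0.] [-0.9 -0.3  0. ] | [72.  0.] [-1.  -1.1 -0.1] | [69.  0.] [-0.2  0.2 -0.4] | [66.  0.] [-0.7  0.7 -0.3] | [63.  0.] [-0.8  0.  -0.2] | [60.  0.] [ 0.7 -0.6  0.6] | 
top 2704 (array([16.6, 21.2]), np.float64(596.4))
side 2055 (array([ 37.9, -21.8]), np.float64(484.7))
t 7.2 tcp [60.4 -0.1] 264.1909239916056 [2.1 0.8 0.4]
```

View pics/s1.png

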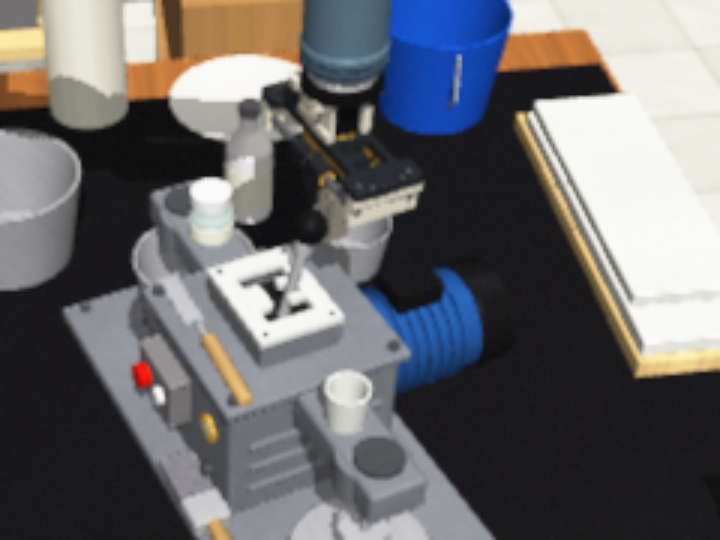

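The crop shows the fingers just behind the knob (315,225) on the motor side, with everything else undisturbed. I'll continue the push out of park.

```bash
sed -i 's/(P\[...,2\]>255)/(P[...,2]>255)\&(P[...,2]<309)/' loc.py; python3 - <<'E'
from h import *
look()
push((60,0),(28,0),264,step=4)
look()
E
```

```text
top 65 (array([34.5, -2.4]), np.float64(286.2))
side 137 (array([35.4, -1. ]), np.float64(285.6))
t 7.35 tcp [60.3 -0.1] 264.1866278622515 [2.  0.3 1.4]
[56.  0.] [ 1.3 -0.3  1.7] | [52.  0.] [ 1.2 -0.9  0. ] | [48.  0.] [-0.3 -1.2  0.7] | [44.  0.] [-0.6 -1.1  0. ] | [40.  0.] [-0.7 -0.6  0.5] | [36.  0.] [-1.2 -1.3 -0.3] | [32.  0.] [-0.2  0.2 -0.5] | [28.  0.] [-0.3 -0.3  0.2] | 
top 61 (array([ 2.4, -2.2]), np.float64(289.6))
side 138 (array([ 3.1, -0.9]), np.float64(289.6))
t 9.45 tcp [27.8  0. ] 263.8844934224247 [ 1.5 -0.1  1.3]
```

```bash
python3 - <<'E'
from h import *
push((28,0),(25.5,0),264)
bot.servo_line(W(42,0,264),max_speed=100)
look()
bot.servo_line(W(42,-62,264),max_speed=150)
bot.servo_line(W(0.5,-62,264),max_speed=150)
bot.servo_line(W(0.5,-42,264),max_speed=80)
e=push((0.5,-42),(0.5,10),264,step=4,lim=6)
look()
E
```

```text
[25.5  0. ] [-0.4 -0.5 -1. ] | 
top 55 (array([-0.5, -2.5]), np.float64(290.3))
side 136 (array([ 1.6, -1.2]), np.float64(289.8))
t 10.1167 tcp [41.4  0.2] 263.5676445151902 [ 0.6 -0.3  0.8]
[  0.5 -38. ] [ 0.  -0.6  0.3] | [  0.5 -34. ] [ 0.  -0.4  0.3] | [  0.5 -30. ] [ 0.5 -2.   1.6] | [  0.5 -26. ] [ 0.5 -1.5  1.3] | [  0.5 -22. ] [-0.5 -1.5  0.2] | [  0.5 -18. ] [ 0.4 -0.5  0.9] | [  0.5 -14. ] [ 1.3 -0.8  1.1] | [  0.5 -10. ] [ 0.1 -2.1 -0.7] | [ 0.5 -6. ] [ 0.6 -0.9 -1.2] | [ 0.5 -2. ] [ 0.  -1.6 -0.2] | [0.5 2. ] [ 0.3 -0.9 -1.2] | [0.5 6. ] [ 0.4 -0.6 -0.5] | [ 0.5 10. ] [ 0.7 -0.4 -1.2] | 
top 13 (array([-0.2, 38.1]), np.float64(288.7))
side 67 (array([ 1.4, 39.7]), np.float64(286.1))
t 14.8583 tcp [ 0.5 10.2] 264.0809105383616 [ 0.7 -0.6 -0.3]
```

```bash
python3 - <<'E'
from h import *
push((0.5,10),(0.5,24),264,step=3.5,lim=6)
bot.servo_line(W(0.5,5,264),max_speed=100)
look()
bot.servo_line(W(-45,5,264),max_speed=150)
bot.servo_line(W(-45,53,264),max_speed=150)
look()
E
```

```text
[ 0.5 13.5] [ 0.3  0.1 -0.4] | [ 0.5 17. ] [-0.6 -0.3 -0.6] | [ 0.5 20.5] [-0.7 -0.5 -0.7] | [ 0.5 24. ] [-0.9 -0.1 -0.2] | 
top 47 (array([-0.3, 55.2]), np.float64(279.5))
side 91 (array([ 0.5, 54.6]), np.float64(279.2))
t 16.3 tcp [0.5 5.2] 264.0084797425478 [ 0.2 -0.3 -0.4]
top 0 None
side 46 (array([-3.8, 26.4]), np.float64(270.0))
t 17.3167 tcp [-44.6  52.4] 263.9347287498489 [-0.2  0.6 -0.1]
```

The knob stands at about (0, 55) at the end of the channel. Now I'll push it into the slow slot.

```bash
python3 - <<'E'
from h import *
bot.servo_line(W(-30,54,264),max_speed=80)
e=push((-30,54),(6,54),264,step=4,lim=6)
look()
if e[0]>5.5:
    e=push(e,(13,54),264,step=1.5,lim=6)
look()
f=optics.grab_frame("side");cv2.imwrite("pics/s2.png",cv2.resize(f["image"][70:250,190:430,::-1],None,fx=3,fy=3))
E
```

```text
[-26.  54.] [ 0.4 -1.4  0. ] | [-22.  54.] [ 0.6 -1.7  0.9] | [-18.  54.] [ 0.6 -1.8  1. ] | [-14.  54.] [-0.1 -0.6  1.3] | [-10.  54.] [-0.1 -2.   1. ] | [-6. 54.] [ 0.1 -1.3  0.6] | [-2. 54.] [-0.4 -1.  -0.3] | [ 2. 54.] [ 0.3 -1.3 -0.2] | [ 6. 54.] [ 0.  -1.4  0.3] | 
top 0 None
side 63 (array([22.1, 28.5]), np.float64(270.1))
t 20.0083 tcp [ 6.2 54. ] 264.0383374136793 [-1.1 -0.3 -0.4]
[ 7.4 54. ] [ 0.3  0.  -0.4] | [ 8.8 54. ] [-2.6 -0.1 -0.6] | [10.2 54. ] [-6.2  1.  -0.4] | STOP
top 1 None
side 70 (array([25.5, 54.2]), np.float64(276.9))
t 20.8583 tcp [ 9.1 54.1] 263.7653270174329 [-5.8 -1.  -0.2]
```

View pics/s2.png

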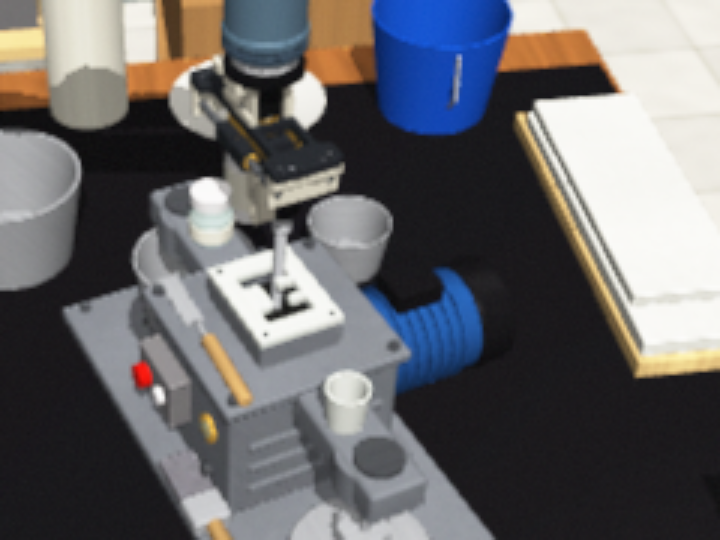

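The wall was felt at about 6 N. The crop hides the knob behind the gripper, but the lever leans towards the motor on the pot's side. I'll back off and measure.

```bash
python3 - <<'E'
from h import *
bot.servo_line(W(-45,54,264),max_speed=120)
bot.servo_line(W(-45,54,400),max_speed=200)
bot.reach([300,330,420],telemetry.current_eef_rot())
look()
for n in("top","side"): print(plate(optics.grab_frame(n)))
a=optics.grab_frame("top")["image"][100:260,130:340,::-1];b=optics.grab_frame("side")["image"][100:260,200:410,::-1]
cv2.imwrite("pics/s3.png",cv2.resize(np.vstack([a,b]),None,fx=1.85,fy=1.85))
E
```

```text
top 125 (array([35.4, 54.1]), np.float64(275.7))
side 110 (array([35.6, 55. ]), np.float64(274.5))
t 23.4667 tcp [-103.8  306.5] 419.49139340755255 [-0.1 -0.4 -0.1]
((491.4508972167969, 69.02667999267578), (90.93682861328125, 119.8365249633789), 17.87143898010254, np.float64(213.87740524997938), 833)
((493.6815185546875, 68.10945129394531), (93.0992660522461, 126.36613464355469), 18.188522338867188, np.float64(212.55171760677197), 697)
```

View pics/s3.png

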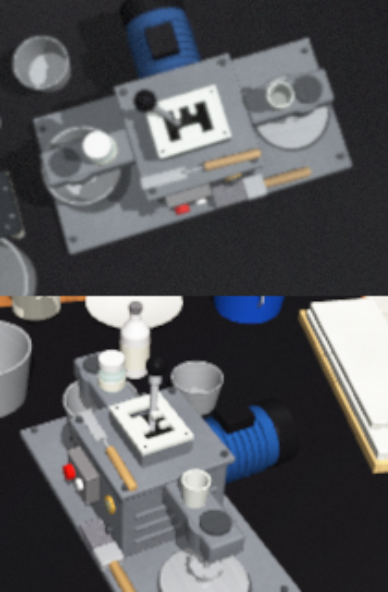

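```bash
python3 -c "
from station import *
ticket.sign_off();print(telemetry.current_time())"
```

```text
the job is handed in; nothing more can be done
the job is handed in; nothing more can be done
```

The lever is in the slow slot on the pot's side (left, +y), and I handed the job in at about 24 s of robot time. With the fingers shut, I pushed it out of park towards the operator, across the channel to +y, then towards the motor into the slot. I stopped when the slot's end wall was felt at about 6 N, then backed off, lifted and moved clear of the mixer.

**Final position:** with the arm clear, the two cameras put the knob at (35.4, 54.1) and (35.6, 55.0) mm, 275 mm high. The nominal slot position is (38, 53).

**What disagreed:** the x reading is about 2.5 mm short of nominal. I still take the lever as fully home, because park, also nominally at x = 38, read the same 35.5 mm before I moved anything, and the end wall was felt.

**Other checks:** pushing forces before the end wall stayed within sensor noise, about 2 N. In the last picture the pot, lid, jar, cup, knife and brush look undisturbed, judged by eye rather than measured.

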